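Snap in a stub antenna and pull-test it

ROBOT

A 6-joint arm with a two-finger parallel gripper is mounted at the origin on the work surface. World frame = base frame: x ahead of the robot, y to its left, z up, the work surface at z = 0. Lengths are in m, angles in rad, forces in N, time in s.
With the tool pointing down it reaches from about 0.35 to 0.85 m from the base axis. Payload 8.1 kg.
Tool frame: the origin (TCP) lies at the very end of the fingers, on their centre line; the grasp point (between the pads) lies 19 mm behind it (bot.pinch_z is the distance from the TCP to the grasp point, in m); z points along the fingers, y is the direction in which the jaws open and shut (so a half turn about z gives the same grasp; the last joint's range is limited). The gripper opens to 85 mm and grips with 20 to 120 N. Pads are 22 mm wide; open, the fingers measure 114 mm over their backs; the gripper's body (76 mm by 85 mm) begins 54 mm behind the grasp point. The pads swing forward as they close: fully open they stand 13 mm farther back than shut.
Start: joints at [-1.377, 0.13, 1.488, -0, 1.523, -0.085], TCP at [0.165, -0.577, 0.231] pointing down, gripper open.
Joint ranges: [-2.96, 2.96], [-0.89, 2.26], [0.02, 2.5], [-1.34, 4.48], [0, 2.73], [-2.66, 2.66]. Speed limits (rad/s): [2.39, 2.39, 2.79, 3.14, 3.14, 3.14].

INTERFACE

Orientations are given as a unit quaternion [w, x, y, z].
In Python, from bench import observe, grab_frame, job, bot gives the robot as it stands.
- The arm moves only by the tool send_rows, never from a script. Its arguments are lists of equal length, an entry for each row: "offset": the shift along the tool's x, y, z in mm, a list of three; "turn": the turn, a rotation vector about the tool's x, y, z in degrees, a list of three; "grip": the opening, from 0 (shut) to 1 (fully open). A call has exactly 5 rows; each row shifts and turns the pose as measured when the row begins, along the tool's axes as they then stand; what a row does not reach is not made up. A row lasts 1/8 s, in which the tool goes at most 62.5 mm and 10.7 degrees, less where a joint would pass 70% of its speed; a pose out of reach is approached as far as the arm can. A call is refused whole if a number of a shift passes 62.5 or a number of a turn 10.7, either way. A call with a gripper value outside its range is refused whole. The fingers move at their own pace and stop on an object; the grip force is fixed at half the most. Time passes only in rows, so rows that do not move let the fingers close, or fill a call up. It gives the time, the measured TCP pose, the force and the opening at its end, in the units of the state.
- observe(): the state, without advancing time (a new reading comes with each control period).
- grab_frame(name): name is "scene" or "side" or "wrist"; returns a dict with "pixels" (384x512x3 uint8, red, green, blue), "range_z" (384x512 float32, m along the optical axis (not along the pixel's ray), 0 where there is no reading), "mtx" (3x3 intrinsics, pixels), "dist" ([k1, k2, p1, p2, k3] as OpenCV has them; the pictures are not rectified), "extrinsics" (4x4, takes a point from camera to world coordinates); the wrist camera has in their place "mount" (4x4, takes a point from camera to tool coordinates, whose origin is the TCP and whose axes are the flange's). Camera axes: x right, y up, looking along -z (the intrinsics and any distortion apply to the point x, -y, -z); pixel columns grow to the right and rows downward; lengths in m; the calibration is good to about 2 mm. A picture is of the moment at which its call begins: read the wrist's pose just before it.
- job.close_job(): hands the job in, once; it reports no verdict.
The state is a dict: "clock": time; "joint_pos": joint angles; "joint_vel": joint speeds; "tau": joint torques, N m; "ee_pos": TCP position; "orientation": TCP orientation; "wrist_force": force on the tool from outside, world axes, zero at the start; "moment": the same for the moment, N m; "gripper_width": finger opening in m.
Only numpy, scipy, OpenCV 4.12 (cv2) and the standard library are available. Lean on these libraries where they do the work, as an engineer would, in place of code of your own. Each camera call takes 0.05 s, during which the arm holds its last target. There are 200 camera calls.

TASK

Take the stub antenna with the orange band out of the rack, press it into the hole of the device housing on the sprung test fixture until it snaps in and its flange sits flush, pressing with no more than 25 N. Then, to prove that it holds, pull it straight up until the pull reaches at least 10 N and hold that for a second, never pulling with more than 18 N. Finally let go and leave it seated and upright, with everything else on the table left where it was.

Things in the scene. Friction and masses are not known exactly. Their poses are not given: they have to be found in the camera images.
- antenna: Stub antenna to fit: upright black rod with orange band and flange, 100 mm long, 45 g, round about its z (yaw is irrelevant). Origin: tip of its white foot. Going up: cone from 8 mm wide at the tip to 16 mm at 10 mm, 16 mm barb to 14 mm, 10 mm neck to 30 mm, 24 mm flange to 34 mm, 16 mm rod to 100 mm (grip there). It starts in a rack hole, flange on the rack top.
- rack: Grey plastic rack, fixed, 60 x 220 mm, 40 mm high, long along its y; origin centre of the underside. Holes 20 mm wide at y = -75, 0 and +75 mm each hold an upright antenna (orange, blue, white band; order varies), origin 10 mm above the rack's. It stands on feet, its origin 1 to 15 mm above the table. Lift an antenna 30 mm or more straight up to clear the hole.
- nest: Black device housing, 100 x 100 x 34 mm, on a blue plate on stiff springs: it yields 1 to 4 mm when pressed. Origin: centre of the 19 mm wide hole (white ring round it) in its flat top, 65 mm above the origin of the fixture at rest. Fully home, the flange rests on this top and the antenna's origin is 30 mm below this one. Snapping in takes some 4 to 10 N, before the flange meets the top.
- fixture: Fixed aluminium base of the test fixture, 150 x 150 x 12 mm, with four 10 mm wide guide posts 52 mm high, 60 mm either side of its middle in x and y; origin centre of the underside, on feet 1 to 15 mm above the table (height varies). The housing floats above it, its hole over this origin, same yaw.
- clip: White latch clip hidden inside the housing, under the hole: two spring latches snap over the barb. It rides on its own stiff spring and its height varies, so a home antenna has 2 to 7 mm of free play upward before the latches hold it; then it yields 1 to 3 mm more under the test pull. Origin: underside of its foot, hidden in the fixture; no use for aiming.
- ant_blue: Bystander: shorter black antenna with a blue band, 88 mm long, same foot and flange, in another rack hole. Origin at the tip of its foot.
- ant_white: Bystander: longer grey antenna with a white band, 112 mm long, same foot and flange, in another rack hole. Origin at the tip of its foot.
- driver: Bystander: screwdriver 150 mm long lying on the table between rack and fixture, origin under its middle, along its x axis.
- tape: Bystander: yellow ring of tape, 90 mm wide, 20 mm high, lying flat; origin centre of the underside.
- tree: Bystander: small green printed tree, 80 mm high, origin centre of the underside.
- bottle: Bystander: clear bottle 130 mm high, 52 mm wide, origin centre of the underside.
- phone: Bystander: black phone 74 x 155 x 9 mm lying flat, origin centre of the underside.
- charger: Bystander: white charger block 45 x 50 x 28 mm, origin centre of the underside.
Mind the look-alikes: they are no part of the job. What is shaped like the antenna but pink or turquoise is not meant.

How it is judged:
By the outcome, as a careful person would: the job done as asked, in the order asked, and still so for the second after the job is handed in, with the robot touching nothing.
It also fails if it takes over 72 s, if anything falls off the work surface, if the arm or the gripper's body presses on something with over 40 N, if the wrist force passes 120 N, or if a joint passes its speed limit or range.

## Working session

There is one attempt and no reset: what is moved stays moved. The work goes in short steps, Python scripts to look and compute and a tool call to move; the robot and the scene stay as the last step left them, time stands still between calls to the robot, and variables do not carry over. Pictures are saved under pics/ and viewed, about 8 in all and at most 12, crops included, and the job is handed in when it is done.

Besides the shell and the picture viewer there is one more tool, called after "Request:" by a JSON object that holds its "method" and its "body", one argument or row to a line. send_rows: Moves the arm, as the interface text tells. Its arguments: {"type":"object","properties":{"offset":{"type":"array","items":{"type":"array","items":{"type":"number"}}},"turn":{"type":"array","items":{"type":"array","items":{"type":"number"}}},"grip":{"type":"array","items":{"type":"number"}}},"required":["offset","turn","grip"]}

```bash
mkdir -p pics; ls; python3 - <<'E'
from bench import observe, grab_frame, bot
import cv2, numpy as np
s=observe();print({k:np.round(v,3).tolist() for k,v in s.items()}); print(bot.pinch_z)
a=[]
for n in("scene","side"):
    f=grab_frame(n);a.append(f["pixels"]);print(n,f["mtx"].tolist(),f["dist"],np.round(f["extrinsics"],3).tolist())
    np.savez(n+".npz",**f)
    cv2.imwrite(f"pics/{n}0.png",cv2.resize(f["pixels"][:,:,::-1],(800,600),interpolation=cv2.INTER_CUBIC))
E
```

```text
pics
{'clock': 0.0, 'joint_pos': [-1.377, 0.131, 1.489, -0.0, 1.523, -0.085], 'joint_vel': [0.002, 0.0, 0.001, 0.001, -0.001, -0.001], 'tau': [0.0, -56.94, -50.055, -0.0, 0.015, 0.0], 'ee_pos': [0.165, -0.576, 0.23], 'orientation': [-0.001, 0.99, 0.139, -0.0], 'wrist_force': [0.307, 0.6, -1.13], 'moment': [-0.052, -0.002, 0.029], 'gripper_width': 0.085}
0.0187
scene [[474.8692130796546, 0.0, 256.37543180612425], [0.0, 474.8692130796546, 188.64559028906467], [0.0, 0.0, 1.0]] [-0.12758065  0.          0.          0.          0.        ] [[0.725, -0.478, 0.496, 1.216], [0.689, 0.485, -0.539, -0.73], [0.017, 0.732, 0.681, 1.005], [0.0, 0.0, 0.0, 1.0]]
side [[469.20872283222093, 0.0, 252.08250894822183], [0.0, 469.20872283222093, 198.24333477842694], [0.0, 0.0, 1.0]] [0.05880878 0.         0.         0.         0.        ] [[-0.949, 0.202, -0.244, 0.225], [-0.316, -0.573, 0.756, 0.967], [0.013, 0.794, 0.607, 0.898], [0.0, 0.0, 0.0, 1.0]]
```

View pics/scene0.png

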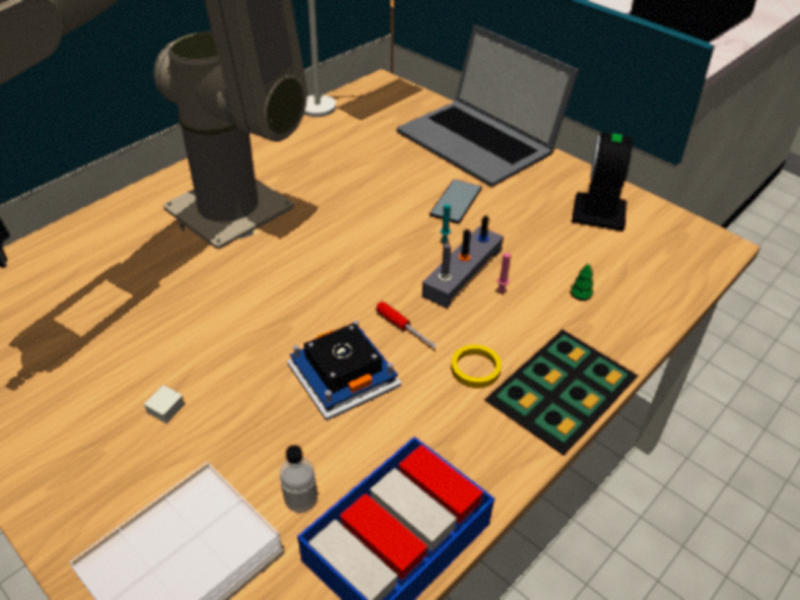

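View pics/side0.png

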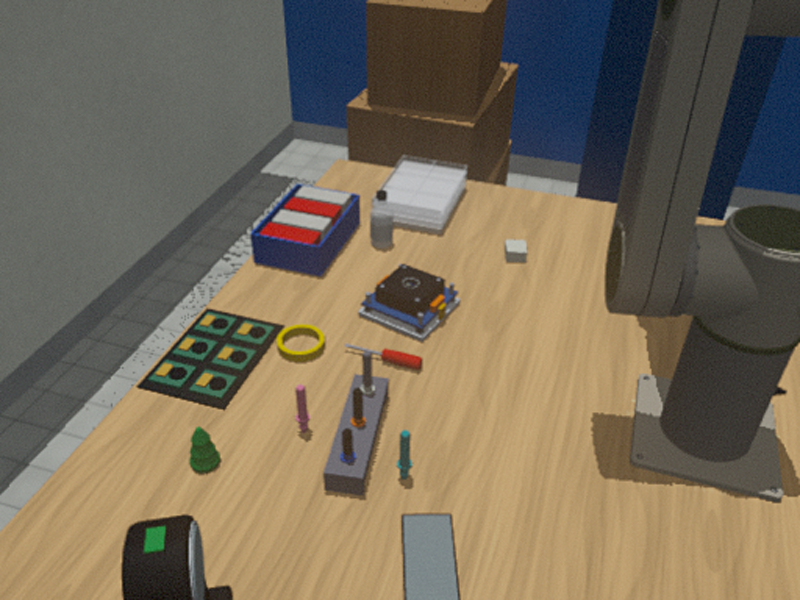

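The scene view shows the orange antenna in the middle rack hole at (465,250) and the nest's ring at (342,350). In the side view they are at (357,420) and (411,284). I'll triangulate these, plus the neighbours.

```bash
cat > h.py <<'E'
import numpy as np, cv2
def ray(f,uv,T=None):
    T=f["extrinsics"] if T is None else T
    p=cv2.undistortPoints(np.array([[uv]],float),f["mtx"],f["dist"])[0,0]
    d=T[:3,:3]@np.array([p[0],-p[1],-1.]); return T[:3,3],d/np.linalg.norm(d)
def plane(f,uv,z,T=None):
    o,d=ray(f,uv,T); return o+d*(z-o[2])/d[2]
def tri(f,u,g,v):
    o,d=ray(f,u);p,e=ray(g,v)
    s=np.linalg.lstsq(np.c_[d,-e],p-o,rcond=None)[0]
    a,b=o+d*s[0],p+e*s[1]; return (a+b)/2,np.linalg.norm(a-b)
def blobs(f,lo,hi,box=None,amin=4):
    m=cv2.inRange(cv2.cvtColor(f["pixels"],cv2.COLOR_RGB2HSV),np.array(lo),np.array(hi))
    if box: k=np.zeros_like(m);k[box[1]:box[3],box[0]:box[2]]=255;m&=k
    n,_,st,c=cv2.connectedComponentsWithStats(m)
    return [(c[i],st[i].tolist()) for i in range(1,n) if st[i,4]>=amin]
def wristT(f,s):
    from scipy.spatial.transform import Rotation as R
    q=np.array(s["orientation"]);T=np.eye(4);T[:3,:3]=R.from_quat(q[[1,2,3,0]]).as_matrix();T[:3,3]=s["ee_pos"]
    return T@f["mount"]
E
python3 - <<'E'
from h import *
A=dict(np.load("scene.npz"));B=dict(np.load("side.npz"))
box={"orange":((5,120,80),(18,255,255),(280,150,320,180),(215,255,245,285)),
"blue":((105,120,40),(125,255,255),(295,140,325,165),(205,275,235,305)),
"pink":((145,60,60),(175,255,255),(310,150,335,190),(180,240,205,280)),
"turq":((82,90,50),(98,255,255),(275,125,300,160),(245,270,270,310))}
for k,(lo,hi,a,b) in box.items():
    x=max(blobs(A,lo,hi,a),key=lambda t:t[1][4]);y=max(blobs(B,lo,hi,b),key=lambda t:t[1][4])
    print(k,x[0].round(1),x[1],y[0].round(1),y[1],*tri(A,x[0],B,y[0]))
print("hole",*tri(A,(342*.64,350*.64),B,(411*.64,284*.64)))
print("white",*tri(A,(446*.64,277*.64),B,(368*.64,389*.64)))
print("whitetop",*tri(A,(446*.64,246*.64),B,(366*.64,350*.64)))
print("otop",*tri(A,(466*.64,230*.64),B,(357*.64,389*.64)))
E
```

```text
orange [312.9 172.7] [301, 161, 19, 19, 194] [229.  269.7] [225, 266, 9, 8, 45] [0.55683212 0.20674723 0.0324364 ] 0.05654766227327992
blue [308.9 152.3] [306, 150, 7, 5, 25] [218.8 292.2] [218, 290, 3, 5, 9] [0.52261105 0.2762109  0.04551663] 0.007121821332963091
pink [322.4 174.3] [320, 163, 6, 24, 62] [193.6 267.1] [190, 264, 8, 7, 21] [0.6162175  0.22114654 0.0434813 ] 0.00011008100514024803
turq [285.2 139.5] [283, 130, 5, 22, 74] [259.  277.5] [257, 276, 5, 4, 16] [0.44389272 0.23564579 0.07959772] 0.007385089645064434
hole [ 0.55451492 -0.1589493   0.06531199] 0.002502822273970027
white [0.54157387 0.12812064 0.04452116] 0.0062561248212947874
whitetop [0.54357705 0.12247471 0.12609685] 0.0008982042816713614
otop [0.52972892 0.19980217 0.11364357] 0.00028538223968835243
```

```bash
cat > plan.py <<'E'
import sys
from h import *
from bench import observe
from scipy.spatial.transform import Rotation as R
# plan.py x y z yaw n : rows to reach TCP xyz with jaw(y) axis at yaw deg, n rows
x,y,z,yaw,n=map(float,sys.argv[1:6]);n=int(n)
s=observe();p=np.array(s["ee_pos"]);M=R.from_quat(np.array(s["orientation"])[[1,2,3,0]])
Y=np.radians(yaw);G=R.from_matrix(np.c_[[-np.sin(Y),np.cos(Y),0],[np.cos(Y),np.sin(Y),0],[0,0,-1]])
rv=(M.inv()*G).as_rotvec();d=np.array([x,y,z])-p
for i in range(n):
    print((( M*R.from_rotvec(rv*i/n)).inv().apply(d/n)*1000).round(1).tolist(),np.degrees(rv/n).round(2).tolist())
E
python3 - <<'E'
from h import *
from bench import *
f=grab_frame("wrist");print(f["mount"].round(3).tolist(),f["mtx"].tolist(),f["dist"])
E
python3 plan.py 0.5 -0.159 0.26 10 10
```

```text
[[-0.0, 0.96, 0.279, 0.07], [1.0, 0.0, -0.0, 0.001], [-0.0, 0.279, -0.96, -0.143], [0.0, 0.0, 0.0, 1.0]] [[337.9099333532534, 0.0, 252.8847825889617], [0.0, 337.9099333532534, 192.30798175817898], [0.0, 0.0, 1.0]] [-0.01658773  0.          0.          0.          0.        ]
[43.7, -30.9, -2.9] [-0.01, -0.01, -8.4]
[47.7, -24.2, -2.9] [-0.01, -0.01, -8.4]
[50.8, -17.0, -2.9] [-0.01, -0.01, -8.4]
[52.7, -9.4, -2.9] [-0.01, -0.01, -8.4]
[53.5, -1.6, -2.9] [-0.01, -0.01, -8.4]
[53.1, 6.3, -2.9] [-0.01, -0.01, -8.4]
[51.7, 14.0, -2.9] [-0.01, -0.01, -8.4]
[49.1, 21.4, -2.9] [-0.01, -0.01, -8.4]
[45.4, 28.3, -3.0] [-0.01, -0.01, -8.4]
[40.8, 34.6, -3.0] [-0.01, -0.01, -8.4]
```

Request:
{"method": "send_rows", "body": {
  "offset": [
    [47,-29,-3],
    [51,-22,-3],
    [54,-14,-3],
    [56,-6,-3],
    [57,2,-3]
  ],
  "turn": [
    [0,0,-8.4],
    [0,0,-8.4],
    [0,0,-8.4],
    [0,0,-8.4],
    [0,0,-8.4]
  ],
  "grip": [1,1,1,1,1]
}}

```text
clock: 0.78
ee_pos: [0.3544, -0.3647, 0.2434]
orientation: [-0.002, 0.871, 0.491, 0.0]
wrist_force: [1.4, -0.0, 0.2]
gripper_width: 0.0853
```

```bash
python3 plan.py 0.5545 -0.159 0.26 10 5
```

```text
[55.9, 12.9, -3.2] [-0.03, -0.05, -8.23]
[53.5, 20.8, -3.2] [-0.03, -0.05, -8.23]
[49.9, 28.3, -3.3] [-0.03, -0.05, -8.23]
[45.4, 35.1, -3.3] [-0.03, -0.05, -8.23]
[39.9, 41.3, -3.3] [-0.03, -0.05, -8.23]
```

Request:
{"method": "send_rows", "body": {
  "offset": [
    [56,13,-3],
    [54,21,-3],
    [50,28,-3],
    [46,35,-3],
    [41,42,-3]
  ],
  "turn": [
    [0,0,-8.3],
    [0,0,-8.3],
    [0,0,-8.3],
    [0,0,-8.3],
    [0,0,-8.3]
  ],
  "grip": [1,1,1,1,1]
}}

```text
clock: 1.4
ee_pos: [0.5576, -0.1461, 0.2588]
orientation: [-0.002, 0.631, 0.775, 0.001]
wrist_force: [0.6, -0.9, 0.2]
gripper_width: 0.0852
```

```bash
python3 - <<'E'
from h import *
from bench import *
import json
s=observe();f=grab_frame("wrist");T=wristT(f,s);np.savez("w1.npz",T=T,**f)
print(s["ee_pos"],s["orientation"],s["joint_vel"])
cv2.imwrite("pics/w1.png",f["pixels"][:,:,::-1])
E
python3 plan.py 0.53 0.2 0.26 10 7
```

```text
[ 0.55760245 -0.1461249   0.25880953] [-0.002082    0.6313541   0.77549126  0.0009876 ] [ 8.10225819e-01  5.47113803e-01 -6.00104335e-01  5.22896102e-05
  4.88402099e-02 -3.82865401e-01]
[48.4, 6.0, 0.2] [0.02, -0.06, 0.34]
[48.4, 5.8, 0.2] [0.02, -0.06, 0.34]
[48.5, 5.5, 0.1] [0.02, -0.06, 0.34]
[48.5, 5.2, 0.0] [0.02, -0.06, 0.34]
[48.5, 4.9, -0.0] [0.02, -0.06, 0.34]
[48.6, 4.6, -0.1] [0.02, -0.06, 0.34]
[48.6, 4.3, -0.1] [0.02, -0.06, 0.34]
```

View pics/w1.png

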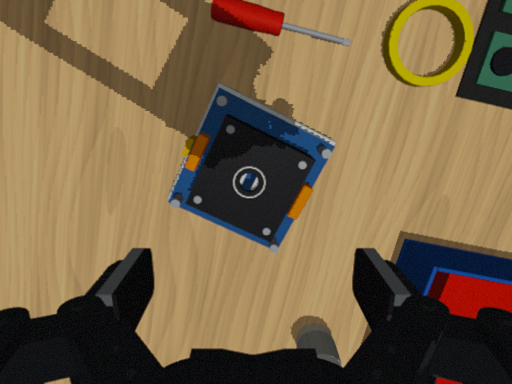

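The wrist view shows the nest, with its white ring at about (249,182). The arm was still moving, so this is a first estimate. On to the rack.

```bash
python3 - <<'E'
from h import *
f=dict(np.load("w1.npz"))
b=blobs(f,(0,0,150),(180,60,255),(225,160,275,205),10);print([(c.round(1).tolist(),s) for c,s in b])
r=f["range_z"];print(r[150:215:8,225:275:8].round(3))
for z in(.068,.075,.08):print(z,plane(f,(249,182),z,f["T"]))
T=f["T"]
def P(u,v):
    o,d=ray(f,(u,v),T);return o+d*r[v,u]/(d@-T[:3,2])
print(P(249,168),P(235,150),P(270,200),P(249,196))
E
```

```text
[([236.5, 174.8], [233, 168, 12, 17, 23]), ([258.7, 171.5], [253, 168, 11, 10, 13]), ([242.5, 178.0], [240, 174, 7, 9, 25]), ([254.9, 182.5], [252, 178, 6, 9, 23]), ([238.5, 192.4], [234, 187, 11, 10, 14])]
[[0.338 0.337 0.336 0.336 0.337 0.337 0.335]
 [0.339 0.338 0.339 0.339 0.339 0.339 0.338]
 [0.34  0.342 0.341 0.341 0.34  0.342 0.34 ]
 [0.343 0.344 0.343 0.378 0.344 0.343 0.343]
 [0.346 0.344 0.353 0.38  0.353 0.346 0.345]
 [0.348 0.348 0.347 0.382 0.348 0.348 0.347]
 [0.35  0.35  0.351 0.351 0.35  0.351 0.348]
 [0.351 0.352 0.353 0.352 0.353 0.353 0.352]
 [0.354 0.355 0.353 0.354 0.354 0.355 0.355]]
0.068 [ 0.55564161 -0.16208903  0.068     ]
0.075 [ 0.55537092 -0.16033504  0.075     ]
0.08 [ 0.55517757 -0.15908219  0.08      ]
[ 0.55273824 -0.14780108  0.06817405] [ 0.53548681 -0.13289901  0.06738902] [ 0.58090383 -0.17690669  0.06663723] [ 0.55858869 -0.17655797  0.06840705]
```

Request:
{"method": "send_rows", "body": {
  "offset": [
    [50,6,0],
    [50,6,0],
    [50,6,0],
    [50,5,0],
    [50,5,0]
  ],
  "turn": [
    [0,0,0.4],
    [0,0,0.4],
    [0,0,0.4],
    [0,0,0.4],
    [0,0,0.4]
  ],
  "grip": [0.6,0.6,0.6,0.6,0.6]
}}

```text
clock: 2.08
ee_pos: [0.5378, 0.117, 0.2583]
orientation: [-0.004, 0.641, 0.767, 0.002]
wrist_force: [0.8, 0.4, -0.2]
gripper_width: 0.0511
```

```bash
python3 plan.py 0.53 0.2 0.26 10 2
```

```text
[41.6, 3.6, -0.5] [-0.03, -0.24, 0.13]
[41.6, 3.5, -0.7] [-0.03, -0.24, 0.13]
```

Request:
{"method": "send_rows", "body": {
  "offset": [
    [42,4,0],
    [42,4,0],
    [0,0,0],
    [0,0,0],
    [0,0,0]
  ],
  "turn": [
    [0,0,0],
    [0,0,0],
    [0,0,0],
    [0,0,0],
    [0,0,0]
  ],
  "grip": [0.6,0.6,0.6,0.6,0.6]
}}

```text
clock: 2.7
ee_pos: [0.5286, 0.2056, 0.2575]
orientation: [-0.004, 0.64, 0.769, 0.001]
wrist_force: [0.3, 0.5, -0.1]
gripper_width: 0.051
```

```bash
python3 - <<'E'
from h import *
from bench import *
s=observe();f=grab_frame("wrist");T=wristT(f,s);np.savez("w2.npz",T=T,**f)
print(s["ee_pos"],s["orientation"],np.abs(s["joint_vel"]).max())
for c,st in blobs(f,(5,130,80),(18,255,255),amin=15): print(c.round(1),st,plane(f,c,.08,T))
cv2.imwrite("pics/w2.png",f["pixels"][:,:,::-1])
E
```

```text
[0.52860352 0.20563839 0.25751751] [-0.00429004  0.63968886  0.76862113  0.00115007] 0.009785223763986179
[227.1  34.1] [223, 30, 8, 7, 18] [0.48266756 0.32129658 0.08      ]
[97.5 38.6] [94, 35, 9, 10, 25] [0.37073092 0.29748269 0.08      ]
[213.1  44.1] [211, 40, 6, 9, 16] [0.47190332 0.31104674 0.08      ]
[229.4  49.1] [227, 45, 7, 10, 17] [0.48664351 0.30960999 0.08      ]
[ 2.2 58.4] [0, 55, 7, 8, 20] [0.2865457  0.26596446 0.08      ]
[221.7  61.5] [218, 57, 8, 9, 19] [0.48160721 0.29813891 0.08      ]
[14.1 63.8] [12, 60, 7, 8, 15] [0.29721497 0.26321676 0.08      ]
[178.5  66.3] [174, 63, 8, 8, 18] [0.44413934 0.2872026  0.08      ]
[ 5.3 72.2] [1, 67, 11, 10, 26] [0.28922598 0.25448432 0.08      ]
[23.7 94.6] [21, 89, 8, 12, 18] [0.30610825 0.23756362 0.08      ]
[202.9  93.8] [198, 92, 10, 5, 16] [0.46911364 0.26764664 0.08      ]
[206.7 100.6] [202, 97, 11, 8, 25] [0.47339359 0.2623282  0.08      ]
[  3.  105.4] [0, 100, 7, 12, 27] [0.28683851 0.22430389 0.08      ]
[212.1 112.2] [208, 110, 9, 6, 16] [0.47984682 0.25289522 0.08      ]
[180.  124.2] [176, 122, 9, 5, 18] [0.45187329 0.23671495 0.08      ]
[116.4 140.2] [114, 136, 7, 10, 16] [0.39417021 0.21090327 0.08      ]
[206.9 140.1] [202, 138, 12, 4, 19] [0.47887156 0.22656262 0.08      ]
[253.3 166.4] [243, 159, 22, 18, 148] [0.52664148 0.20963465 0.08      ]
[203.6 293.9] [195, 291, 19, 7, 36] [0.49920228 0.06204561 0.08      ]
[214.  315.8] [190, 297, 58, 27, 108] [0.51435989 0.03682828 0.08      ]
```

View pics/w2.png

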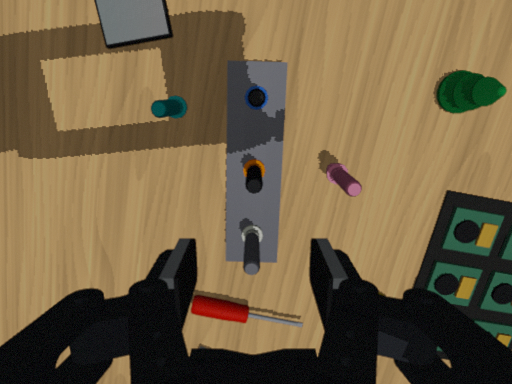

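The wrist view shows the orange antenna at the middle hole: band at (254,166), dark rod top near (254,185). Blue is at (257,97) and white at (252,235).

```bash
python3 - <<'E'
from h import *
f=dict(np.load("w2.npz"));T=f["T"];r=f["range_z"]
def P(u,v):
    o,d=ray(f,(u,v),T);return o+d*r[v,u]/(d@-T[:3,2])
rt=np.median([P(u,v)[2] for u in(236,240,270) for v in(120,140,200,215)]);print("racktop",rt,"nest",)
for c in ((254,175),(254,180),(254,184),(254,187),(257,97),(251,266)):print(c,P(*c).round(4))
m=cv2.inRange(cv2.cvtColor(f["pixels"],cv2.COLOR_RGB2GRAY),0,45);k=np.zeros_like(m);k[155:200,238:272]=255;m&=k
n,_,st,c=cv2.connectedComponentsWithStats(m);print(st[1:],c[1:])
# top disc: pixels whose depth point lies near the top
pts=np.array([np.r_[u,v,P(u,v)] for v in range(160,200) for u in range(240,270) if r[v,u]>0])
t=pts[pts[:,4]>rt+.064];print(len(t),t[:,:2].min(0),t[:,:2].max(0),t.mean(0).round(4), "top",np.median(t[:,4]))
ht=rt+.07
print(plane(f,(t[:,:2].min(0)+t[:,:2].max(0))/2,ht,T))
e=[plane(f,(u,v),rt,T) for u,v in((229,62),(286,63),(227,261),(277,262))]
for p in e: print(p.round(4))
for c,s_ in blobs(f,(5,130,80),(18,255,255),(240,155,270,182),15):
  print("band",plane(f,(c[0],s_[1]+9),rt+.004,T))
E
```

```text
racktop 0.04315687314140701 nest
(254, 175) [0.5278 0.2069 0.1047]
(254, 180) [0.5283 0.2043 0.1129]
(254, 184) [0.5289 0.2011 0.114 ]
(254, 187) [0.5295 0.198  0.1124]
(257, 97) [0.5181 0.2738 0.1004]
(251, 266) [0.5397 0.1278 0.1245]
[[246 164  16  29 388]] [[253.51546392 178.55927835]]
239 [245. 176.] [262. 193.] [2.531464e+02 1.844435e+02 5.283000e-01 2.000000e-01 1.119000e-01] top 0.11236102897297456
[0.52860488 0.20031269 0.11315687]
[0.4849 0.3019 0.0432]
[0.5409 0.3112 0.0432]
[0.5181 0.0862 0.0432]
[0.5757 0.0956 0.0432]
band [0.52807861 0.20142027 0.04715687]
```

```bash
python3 plan.py 0.5285 0.2005 0.066 10.4 5
```

```text
[-1.3, -0.1, 38.3] [-0.04, -0.09, 0.01]
[-1.2, -0.1, 38.3] [-0.04, -0.09, 0.01]
[-1.2, -0.1, 38.3] [-0.04, -0.09, 0.01]
[-1.1, -0.1, 38.3] [-0.04, -0.09, 0.01]
[-1.0, -0.2, 38.3] [-0.04, -0.09, 0.01]
```

Request:
{"method": "send_rows", "body": {
  "offset": [
    [-3,0,40],
    [-2,0,40],
    [0,0,30],
    [0,0,20],
    [0,0,0]
  ],
  "turn": [
    [0,-0.2,0],
    [0,-0.2,0],
    [0,0,0],
    [0,0,0],
    [0,0,0]
  ],
  "grip": [0.6,0.6,0.6,0.6,0.6]
}}

```text
clock: 3.38
ee_pos: [0.5313, 0.1956, 0.1252]
orientation: [-0.0, 0.643, 0.766, -0.0]
wrist_force: [-0.4, -0.3, 0.1]
gripper_width: 0.0515
```

```bash
python3 plan.py 0.5285 0.2005 0.066 10.4 1
```

```text
[5.3, -1.8, 59.2] [-0.05, -0.01, -0.4]
```

Request:
{"method": "send_rows", "body": {
  "offset": [
    [5,-2,20],
    [0,0,20],
    [0,0,20],
    [0,0,15],
    [0,0,0]
  ],
  "turn": [
    [0,0,-0.4],
    [0,0,0],
    [0,0,0],
    [0,0,0],
    [0,0,0]
  ],
  "grip": [0.6,0.6,0.6,0.6,0.6]
}}

```text
clock: 4.0
ee_pos: [0.5306, 0.2005, 0.0495]
orientation: [0.001, 0.64, 0.768, 0.002]
wrist_force: [0.1, -0.3, 0.4]
gripper_width: 0.0513
```

```bash
python3 plan.py 0.5285 0.2005 0.066 10.4 1
```

```text
[0.4, -1.9, -16.5] [0.27, -0.06, -0.04]
```

It went deeper than planned (TCP 6 mm above the rack top) with no contact force. I'll come up and close.

Request:
{"method": "send_rows", "body": {
  "offset": [
    [0,-2,-10],
    [0,0,-7],
    [0,0,0],
    [0,0,0],
    [0,0,0]
  ],
  "turn": [
    [0.3,0,0],
    [0,0,0],
    [0,0,0],
    [0,0,0],
    [0,0,0]
  ],
  "grip": [0.6,0.6,0.6,0.6,0.0]
}}

```text
clock: 4.62
ee_pos: [0.5309, 0.2009, 0.0715]
orientation: [0.001, 0.64, 0.768, 0.002]
wrist_force: [-0.4, -0.7, 0.4]
gripper_width: 0.0346
```

Request:
{"method": "send_rows", "body": {
  "offset": [
    [0,0,0],
    [0,0,0],
    [0,0,0],
    [0,0,0],
    [0,0,0]
  ],
  "turn": [
    [0,0,0],
    [0,0,0],
    [0,0,0],
    [0,0,0],
    [0,0,0]
  ],
  "grip": [0,0,0,0,0]
}}

```text
clock: 5.25
ee_pos: [0.5308, 0.2009, 0.0713]
orientation: [0.001, 0.64, 0.768, 0.002]
wrist_force: [-0.4, -0.3, 1.2]
gripper_width: 0.0149
```

```bash
python3 plan.py 0.5285 0.2005 0.066 10.4 1;python3 -c "
from bench import observe
s=observe();print(s['wrist_force'],s['moment'],s['ee_pos'])"
```

```text
[0.1, -2.4, 5.3] [0.27, -0.09, -0.03]
[-0.44339957 -0.29530512  1.16658718] [ 0.03146136  0.03315767 -0.04133916] [0.53082337 0.20085587 0.07132833]
```

Request:
{"method": "send_rows", "body": {
  "offset": [
    [0,0,-20],
    [0,0,-30],
    [0,0,-35],
    [0,0,-35],
    [0,0,-35]
  ],
  "turn": [
    [0,0,0],
    [0,0,0],
    [0,0,0],
    [0,0,0],
    [0,0,0]
  ],
  "grip": [0,0,0,0,0]
}}

```text
clock: 5.88
ee_pos: [0.5277, 0.1998, 0.2318]
orientation: [-0.001, 0.64, 0.768, -0.0]
wrist_force: [0.7, -0.4, -1.7]
gripper_width: 0.0147
```

```bash
python3 plan.py 0.5555 -0.161 0.225 10.4 8
```

```text
[-45.0, -4.7, 0.8] [-0.01, -0.01, -0.0]
[-45.0, -4.7, 0.8] [-0.01, -0.01, -0.0]
[-45.0, -4.7, 0.8] [-0.01, -0.01, -0.0]
[-45.0, -4.7, 0.8] [-0.01, -0.01, -0.0]
[-45.0, -4.7, 0.8] [-0.01, -0.01, -0.0]
[-45.0, -4.7, 0.8] [-0.01, -0.01, -0.0]
[-45.0, -4.7, 0.8] [-0.01, -0.01, -0.0]
[-45.0, -4.7, 0.8] [-0.01, -0.01, -0.0]
```

Request:
{"method": "send_rows", "body": {
  "offset": [
    [-45,-5,0],
    [-45,-5,0],
    [-45,-5,0],
    [-45,-5,0],
    [-45,-5,0]
  ],
  "turn": [
    [0,0,0],
    [0,0,0],
    [0,0,0],
    [0,0,0],
    [0,0,0]
  ],
  "grip": [0,0,0,0,0]
}}

```text
clock: 6.5
ee_pos: [0.5471, -0.0284, 0.2447]
orientation: [0.005, 0.638, 0.77, 0.006]
wrist_force: [0.6, 0.3, -0.2]
gripper_width: 0.0146
```

```bash
python3 plan.py 0.5555 -0.161 0.225 10.4 3
```

```text
[-44.0, -5.6, 6.5] [0.29, -0.01, 0.12]
[-44.0, -5.5, 6.5] [0.29, -0.01, 0.12]
[-44.0, -5.3, 6.6] [0.29, -0.01, 0.12]
```

Request:
{"method": "send_rows", "body": {
  "offset": [
    [-42,-6,6],
    [-42,-6,6],
    [-40,-6,7],
    [0,0,0],
    [0,0,0]
  ],
  "turn": [
    [0.3,0,0],
    [0.3,0,0],
    [0.3,0,0],
    [0,0,0],
    [0,0,0]
  ],
  "grip": [0,0,0,0,0]
}}

```text
clock: 7.12
ee_pos: [0.5527, -0.1608, 0.2325]
orientation: [0.003, 0.639, 0.769, 0.001]
wrist_force: [-1.2, 0.9, -0.9]
gripper_width: 0.0146
```

```bash
python3 plan.py 0.5555 -0.162 0.165 10.4 1;python3 - <<'E'
from h import *
from bench import *
s=observe();f=grab_frame("wrist");T=wristT(f,s);np.savez("w3.npz",T=T,ee=s["ee_pos"],**f)
print(s["ee_pos"],s["orientation"],np.abs(s["joint_vel"]).max(),s["wrist_force"])
cv2.imwrite("pics/w3.png",cv2.resize(f["pixels"][100:340,130:370,::-1],None,fx=2.5,fy=2.5,interpolation=cv2.INTER_NEAREST))
E
```

```text
[-1.5, 2.2, 67.5] [0.26, 0.16, 0.1]
[ 0.55270274 -0.16078316  0.23247514] [0.00253085 0.63946755 0.76881347 0.00083796] 0.01326121372011926 [-1.24625319  0.88498929 -0.89384245]
```

View pics/w3.png

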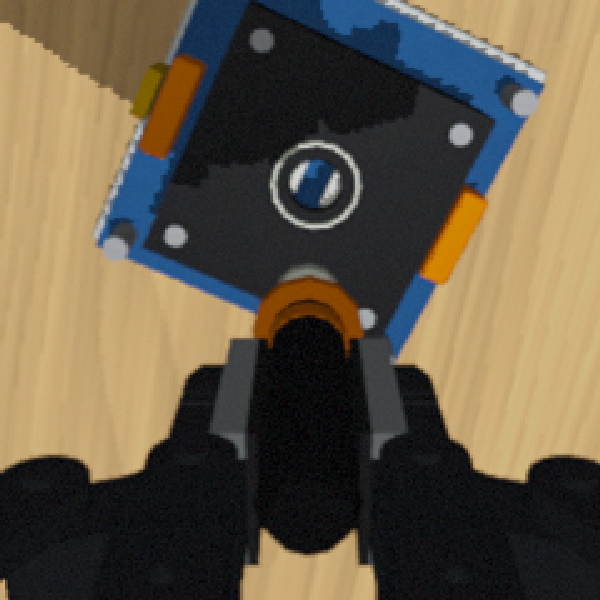

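The wrist view shows the held antenna's orange flange centred on crop x≈309 (its top edge at y≈277, the foot's edge at y≈264). The nest ring's centre is at crop (316,185). I'll compute relative offsets from this same view.

```bash
python3 - <<'E'
from h import *
f=dict(np.load("w3.npz"));T=f["T"];ee=f["ee"]
th=np.radians(100.4);X=np.array([np.cos(th),np.sin(th)]);Y=np.array([np.sin(th),-np.cos(th)])
g=cv2.cvtColor(f["pixels"],cv2.COLOR_RGB2HSV)
# white ring
m=((g[...,2]>110)&(g[...,1]<70)).astype(np.uint8);k=np.zeros_like(m);k[154:194,236:278]=1;m*=k
v,u=np.nonzero(m);rr=np.hypot(u-256.4,v-174);w=(rr>14)&(rr<21);(c,ax,an)=cv2.fitEllipse(np.c_[u[w],v[w]].astype(np.float32));print("ring",c,ax)
for z in(.066,.068,.07):
    h=plane(f,c,z,T)[:2];print("hole",z,h,"rel TCP x,y",(h-ee[:2])@X*1e3,(h-ee[:2])@Y*1e3)
r=g[:,:,:]
om=blobs(f,(5,130,60),(20,255,255),(225,200,285,245),30);print([(a.round(1),b) for a,b in om])
for c,dz,rad in(((253.6,210.8),.0283,.012),((253.4,206),.0483,.008)):
    p=plane(f,c,ee[2]-dz,T)[:2];print("ant rel TCP",(p-ee[:2])@X*1e3-rad*1e3,(p-ee[:2])@Y*1e3)
E
```

```text
ring (255.7650909423828, 173.47409057617188) (33.126861572265625, 33.99925994873047)
hole 0.066 [ 0.55552945 -0.16236274] rel TCP x,y -2.0639090828606728 2.4951274854574472
hole 0.068 [ 0.55541797 -0.16190688] rel TCP x,y -1.5954129374761126 2.467769870192589
hole 0.07 [ 0.55530649 -0.16145102] rel TCP x,y -1.1269167920915526 2.4404122549277307
[(array([252.7, 222.9]), [231, 210, 45, 32, 715])]
ant rel TCP -2.215106558270884 -0.4809655964604962
ant rel TCP -2.268309029928502 -0.45922725701696826
```

Request:
{"method": "send_rows", "body": {
  "offset": [
    [0.6,3,20],
    [0,0,20],
    [0,0,20],
    [0,0,10],
    [0,0,0]
  ],
  "turn": [
    [0.3,0.2,0],
    [0,0,0],
    [0,0,0],
    [0,0,0],
    [0,0,0]
  ],
  "grip": [0,0,0,0,0]
}}

```text
clock: 7.8
ee_pos: [0.5548, -0.1551, 0.1556]
orientation: [-0.002, 0.637, 0.771, -0.001]
wrist_force: [0.3, -0.1, -1.0]
gripper_width: 0.0148
```

```bash
python3 plan.py 0.5556 -0.1609 0.165 10.4 1;python3 - <<'E'
from h import *
from bench import *
s=observe();f=grab_frame("wrist");T=wristT(f,s);np.savez("w4.npz",T=T,ee=s["ee_pos"],**f)
print(s["ee_pos"],s["orientation"],s["wrist_force"],s["moment"])
cv2.imwrite("pics/w4.png",cv2.resize(f["pixels"][100:340,130:370,::-1],None,fx=2.5,fy=2.5,interpolation=cv2.INTER_NEAREST))
E
```

```text
[-5.8, -0.3, -9.4] [-0.23, -0.17, 0.41]
[ 0.55480435 -0.15508911  0.15564093] [-2.41045367e-03  6.37350985e-01  7.70569649e-01 -5.72468941e-04] [ 0.29203725 -0.11707951 -0.97183716] [-0.01121978  0.01361685  0.02653346]
```

View pics/w4.png

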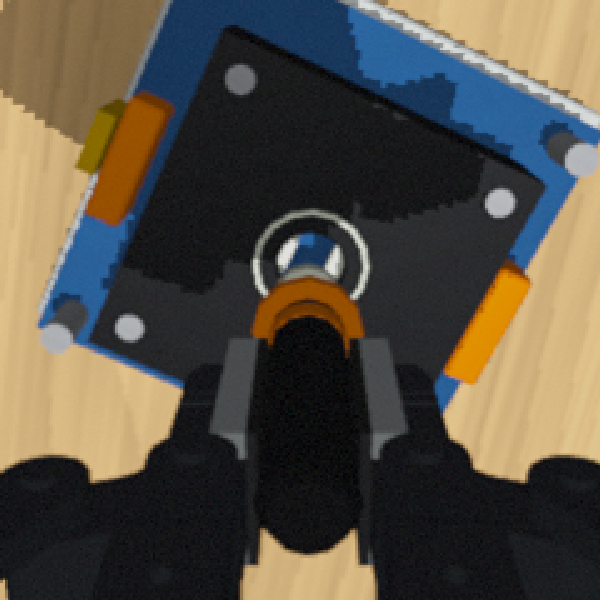

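The ring's centre is now at crop (311,267), laterally aligned with the antenna (308) to within about 1 mm. The tool drifted about 5 mm along +x as it descended, so I'll correct that.

```bash
python3 - <<'E'
from h import *
f=dict(np.load("w4.npz"));T=f["T"];ee=f["ee"]
X=T[:2,1]*0+np.array([-.1878,.9822]);Y=np.array([.9822,.1878])
h=plane(f,(254.6,206.8),.068,T)[:2];print(h,(h-ee[:2])@X*1e3,(h-ee[:2])@Y*1e3)
for c,dz,rad in(((253.4,211.6),.0283,.012),((253.4,207),.0483,.008)):
    p=plane(f,c,ee[2]-dz,T)[:2];print("ant",(p-ee[:2])@X*1e3-rad*1e3,(p-ee[:2])@Y*1e3)
E
```

```text
[ 0.55614539 -0.16262643] -7.655007296118411 -0.09833998961831193
ant -2.517060436875033 -0.8166790243089267
ant -2.619996846276825 -0.8650972887065285
```

Request:
{"method": "send_rows", "body": {
  "offset": [
    [-2.5,0.3,4],
    [-2,0,4],
    [0,0,4],
    [0,0,0],
    [0,0,0]
  ],
  "turn": [
    [-0.2,-0.2,0],
    [0,0,0],
    [0,0,0],
    [0,0,0],
    [0,0,0]
  ],
  "grip": [0,0,0,0,0]
}}

```text
clock: 8.48
ee_pos: [0.5577, -0.1606, 0.1458]
orientation: [0.002, 0.637, 0.77, 0.0]
wrist_force: [0.4, -0.6, 0.2]
gripper_width: 0.0149
```

```bash
python3 plan.py 0.5555 -0.1597 0.130 10.4 1
```

```text
[1.3, -2.0, 15.8] [0.22, 0.18, 0.39]
```

Request:
{"method": "send_rows", "body": {
  "offset": [
    [0.8,-1.6,0],
    [0,0,3],
    [0,0,3],
    [0,0,0],
    [0,0,0]
  ],
  "turn": [
    [0,0,0],
    [0,0,0],
    [0,0,0],
    [0,0,0],
    [0,0,0]
  ],
  "grip": [0,0,0,0,0]
}}

```text
clock: 9.1
ee_pos: [0.556, -0.16, 0.1396]
orientation: [0.003, 0.637, 0.771, 0.0]
wrist_force: [-0.2, -0.7, -0.3]
gripper_width: 0.0145
```

```bash
python3 plan.py 0.556 -0.160 0.130 10.4 1
```

```text
[0.1, 0.0, 9.6] [0.23, 0.19, 0.4]
```

Request:
{"method": "send_rows", "body": {
  "offset": [
    [0,0,3],
    [0,0,3],
    [0,0,3],
    [0,0,3],
    [0,0,0]
  ],
  "turn": [
    [0.2,0.2,0],
    [0,0,0],
    [0,0,0],
    [0,0,0],
    [0,0,0]
  ],
  "grip": [0,0,0,0,0]
}}

```text
clock: 9.72
ee_pos: [0.5558, -0.16, 0.1265]
orientation: [-0.0, 0.637, 0.771, 0.0]
wrist_force: [-0.4, 0.4, -0.2]
gripper_width: 0.0148
```

```bash
python3 plan.py 0.556 -0.160 0.120 10.4 1; python3 - <<'E'
from h import *
from bench import *
f=grab_frame("wrist")
a=f["pixels"][160:280,180:330,::-1];b=grab_frame("side")["pixels"][150:225,215:310,::-1]
cv2.imwrite("pics/w5.png",np.vstack([cv2.resize(a,(600,480),interpolation=2)]))
E
```

```text
[-0.0, 0.2, 6.5] [-0.01, -0.04, 0.4]
```

View pics/w5.png

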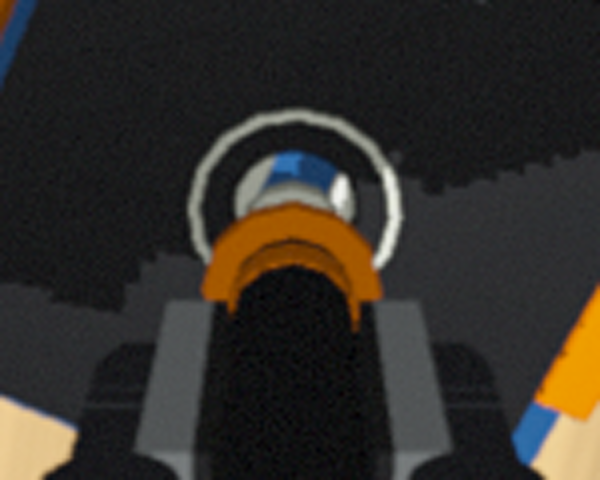

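The ring is centred at crop (295,215) and the foot is over it laterally (293), just above the hole. I'll descend while watching the force.

Request:
{"method": "send_rows", "body": {
  "offset": [
    [0,0,2.5],
    [0,0,2.5],
    [0,0,2.5],
    [0,0,2.5],
    [0,0,0]
  ],
  "turn": [
    [0,0,0],
    [0,0,0],
    [0,0,0],
    [0,0,0],
    [0,0,0]
  ],
  "grip": [0,0,0,0,0]
}}

```text
clock: 10.45
ee_pos: [0.5562, -0.1601, 0.1163]
orientation: [0.0, 0.637, 0.771, 0.0]
wrist_force: [0.3, -0.4, -0.5]
gripper_width: 0.0143
```

```bash
python3 plan.py 0.556 -0.160 0.110 10.4 1
```

```text
[0.1, -0.2, 6.3] [0.04, -0.01, 0.4]
```

Request:
{"method": "send_rows", "body": {
  "offset": [
    [0,0,1.5],
    [0,0,1.5],
    [0,0,1.5],
    [0,0,1.5],
    [0,0,0]
  ],
  "turn": [
    [0,0,0],
    [0,0,0],
    [0,0,0],
    [0,0,0],
    [0,0,0]
  ],
  "grip": [0,0,0,0,0]
}}

```text
clock: 11.08
ee_pos: [0.5568, -0.1604, 0.111]
orientation: [0.001, 0.637, 0.771, 0.001]
wrist_force: [-0.4, 0.8, 0.8]
gripper_width: 0.0147
```

Request:
{"method": "send_rows", "body": {
  "offset": [
    [0,0,1],
    [0,0,1],
    [0,0,1],
    [0,0,0],
    [0,0,0]
  ],
  "turn": [
    [0,0,0],
    [0,0,0],
    [0,0,0],
    [0,0,0],
    [0,0,0]
  ],
  "grip": [0,0,0,0,0]
}}

```text
clock: 11.7
ee_pos: [0.5572, -0.1606, 0.1088]
orientation: [0.001, 0.637, 0.771, 0.001]
wrist_force: [-1.5, 0.6, 4.8]
gripper_width: 0.0143
```

Request:
{"method": "send_rows", "body": {
  "offset": [
    [0,-0.8,0.8],
    [0,0,0.8],
    [0,0,0.8],
    [0,0,0],
    [0,0,0]
  ],
  "turn": [
    [0,0,0],
    [0,0,0],
    [0,0,0],
    [0,0,0],
    [0,0,0]
  ],
  "grip": [0,0,0,0,0]
}}

```text
clock: 12.32
ee_pos: [0.5572, -0.1608, 0.1073]
orientation: [0.002, 0.637, 0.771, 0.001]
wrist_force: [-2.0, 0.3, 4.5]
gripper_width: 0.0147
```

Request:
{"method": "send_rows", "body": {
  "offset": [
    [0,0,0.8],
    [0,0,0.8],
    [0,0,0.5],
    [0,0,0],
    [0,0,0]
  ],
  "turn": [
    [0,0,0],
    [0,0,0],
    [0,0,0],
    [0,0,0],
    [0,0,0]
  ],
  "grip": [0,0,0,0,0]
}}

```text
clock: 12.95
ee_pos: [0.5567, -0.1608, 0.1045]
orientation: [0.002, 0.637, 0.771, 0.001]
wrist_force: [-1.1, -0.4, 2.5]
gripper_width: 0.0148
```

Request:
{"method": "send_rows", "body": {
  "offset": [
    [0,-0.5,0.8],
    [0,0,0.8],
    [0,0,0.8],
    [0,0,0],
    [0,0,0]
  ],
  "turn": [
    [0,0.2,0],
    [0,0,0],
    [0,0,0],
    [0,0,0],
    [0,0,0]
  ],
  "grip": [0,0,0,0,0]
}}

```text
clock: 13.58
ee_pos: [0.5566, -0.161, 0.1023]
orientation: [0.001, 0.637, 0.771, 0.002]
wrist_force: [-0.7, 0.3, 2.2]
gripper_width: 0.0147
```

Request:
{"method": "send_rows", "body": {
  "offset": [
    [0,0,0.8],
    [0,0,0.8],
    [0,0,0.8],
    [0,0,0],
    [0,0,0]
  ],
  "turn": [
    [0,0,0],
    [0,0,0],
    [0,0,0],
    [0,0,0],
    [0,0,0]
  ],
  "grip": [0,0,0,0,0]
}}

```text
clock: 14.2
ee_pos: [0.5565, -0.161, 0.0995]
orientation: [0.001, 0.637, 0.771, 0.002]
wrist_force: [-0.3, -0.2, 2.4]
gripper_width: 0.0145
```

```bash
python3 plan.py 0.556 -0.160 0.096 10.4 1
```

```text
[1.0, -0.3, 3.5] [0.26, -0.1, 0.4]
```

Request:
{"method": "send_rows", "body": {
  "offset": [
    [0.5,0,0.7],
    [0,0,0.7],
    [0,0,0.7],
    [0,0,0],
    [0,0,0]
  ],
  "turn": [
    [0.2,0,0],
    [0,0,0],
    [0,0,0],
    [0,0,0],
    [0,0,0]
  ],
  "grip": [0,0,0,0,0]
}}

```text
clock: 14.82
ee_pos: [0.556, -0.1603, 0.0962]
orientation: [-0.001, 0.637, 0.771, 0.001]
wrist_force: [0.1, 0.8, -0.3]
gripper_width: 0.0147
```

Request:
{"method": "send_rows", "body": {
  "offset": [
    [0,0,0.7],
    [0,0,0.5],
    [0,0,0],
    [0,0,0],
    [0,0,0]
  ],
  "turn": [
    [0,0,0],
    [0,0,0],
    [0,0,0],
    [0,0,0],
    [0,0,0]
  ],
  "grip": [0,0,0,0,0]
}}

```text
clock: 15.45
ee_pos: [0.556, -0.1603, 0.0954]
orientation: [-0.001, 0.637, 0.771, 0.001]
wrist_force: [-1.5, 0.7, 0.6]
gripper_width: 0.0146
```

Request:
{"method": "send_rows", "body": {
  "offset": [
    [0,0,0.6],
    [0,0,0.6],
    [0,0,0],
    [0,0,0],
    [0,0,0]
  ],
  "turn": [
    [0,0,0],
    [0,0,0],
    [0,0,0],
    [0,0,0],
    [0,0,0]
  ],
  "grip": [0,0,0,0,0]
}}

```text
clock: 16.08
ee_pos: [0.5561, -0.1603, 0.0949]
orientation: [-0.001, 0.637, 0.771, 0.001]
wrist_force: [-2.1, 0.7, 3.6]
gripper_width: 0.0147
```

Request:
{"method": "send_rows", "body": {
  "offset": [
    [0,0,0.6],
    [0,0,0.6],
    [0,0,0],
    [0,0,0],
    [0,0,0]
  ],
  "turn": [
    [0,0,0],
    [0,0,0],
    [0,0,0],
    [0,0,0],
    [0,0,0]
  ],
  "grip": [0,0,0,0,0]
}}

```text
clock: 16.7
ee_pos: [0.5561, -0.1603, 0.0948]
orientation: [-0.001, 0.637, 0.771, 0.001]
wrist_force: [-2.8, 0.8, 3.9]
gripper_width: 0.0144
```

Request:
{"method": "send_rows", "body": {
  "offset": [
    [0,0,1.2],
    [0,0,1.2],
    [0,0,1.2],
    [0,0,1.2],
    [0,0,0.6]
  ],
  "turn": [
    [0,0,0],
    [0,0,0],
    [0,0,0],
    [0,0,0],
    [0,0,0]
  ],
  "grip": [0,0,0,0,0]
}}

```text
clock: 17.32
ee_pos: [0.5564, -0.1605, 0.0937]
orientation: [-0.0, 0.637, 0.771, 0.001]
wrist_force: [-5.7, 2.2, 12.0]
gripper_width: 0.0145
```

Request:
{"method": "send_rows", "body": {
  "offset": [
    [0,0,-1],
    [0,0,-1],
    [0,0,-0.8],
    [0,0,0],
    [0,0,0]
  ],
  "turn": [
    [0,0,0],
    [0,0,0],
    [0,0,0],
    [0,0,0],
    [0,0,0]
  ],
  "grip": [0,0,0,0,0]
}}

```text
clock: 17.95
ee_pos: [0.5561, -0.1604, 0.0954]
orientation: [-0.001, 0.637, 0.771, 0.001]
wrist_force: [0.5, -0.3, -0.2]
gripper_width: 0.0143
```

Request:
{"method": "send_rows", "body": {
  "offset": [
    [0,0,-0.8],
    [0,0,-0.8],
    [0,0,0],
    [0,0,0],
    [0,0,0]
  ],
  "turn": [
    [0,0,0],
    [0,0,0],
    [0,0,0],
    [0,0,0],
    [0,0,0]
  ],
  "grip": [0,0,0,0,0]
}}

```text
clock: 18.58
ee_pos: [0.556, -0.1603, 0.0969]
orientation: [-0.001, 0.637, 0.771, 0.001]
wrist_force: [-0.2, -0.8, -0.8]
gripper_width: 0.0146
```

Request:
{"method": "send_rows", "body": {
  "offset": [
    [0,0,-0.8],
    [0,0,-0.8],
    [0,0,0],
    [0,0,0],
    [0,0,0]
  ],
  "turn": [
    [0,0,0],
    [0,0,0],
    [0,0,0],
    [0,0,0],
    [0,0,0]
  ],
  "grip": [0,0,0,0,0]
}}

```text
clock: 19.2
ee_pos: [0.556, -0.1603, 0.0986]
orientation: [-0.001, 0.637, 0.771, 0.001]
wrist_force: [0.2, -0.6, -1.0]
gripper_width: 0.015
```

Request:
{"method": "send_rows", "body": {
  "offset": [
    [0,0,-0.8],
    [0,0,-0.8],
    [0,0,0],
    [0,0,0],
    [0,0,0]
  ],
  "turn": [
    [0,0,0],
    [0,0,0],
    [0,0,0],
    [0,0,0],
    [0,0,0]
  ],
  "grip": [0,0,0,0,0]
}}

```text
clock: 19.82
ee_pos: [0.5559, -0.1602, 0.0994]
orientation: [-0.001, 0.637, 0.771, 0.0]
wrist_force: [0.8, -0.7, -2.6]
gripper_width: 0.0146
```

Request:
{"method": "send_rows", "body": {
  "offset": [
    [0,0,-0.8],
    [0,0,-0.8],
    [0,0,-0.8],
    [0,0,0],
    [0,0,0]
  ],
  "turn": [
    [0,0,0],
    [0,0,0],
    [0,0,0],
    [0,0,0],
    [0,0,0]
  ],
  "grip": [0,0,0,0,0]
}}

```text
clock: 20.45
ee_pos: [0.555, -0.16, 0.1001]
orientation: [-0.002, 0.637, 0.771, 0.0]
wrist_force: [2.1, -0.7, -7.0]
gripper_width: 0.0144
```

Request:
{"method": "send_rows", "body": {
  "offset": [
    [0,0,-0.8],
    [0,0,-0.8],
    [0,0,-0.8],
    [0,0,-0.8],
    [0,0,-0.8]
  ],
  "turn": [
    [0,0,0],
    [0,0,0],
    [0,0,0],
    [0,0,0],
    [0,0,0]
  ],
  "grip": [0,0,0,0,0]
}}

```text
clock: 21.08
ee_pos: [0.5533, -0.1594, 0.1017]
orientation: [-0.004, 0.637, 0.771, -0.001]
wrist_force: [4.2, -1.1, -16.2]
gripper_width: 0.0147
```

Request:
{"method": "send_rows", "body": {
  "offset": [
    [0,0.5,-0.1],
    [0,0.3,-0.3],
    [0,0.3,-0.3],
    [0,0,-0.3],
    [0,0,-0.3]
  ],
  "turn": [
    [0,0,0],
    [0,0,0],
    [0,0,0],
    [0,0,0],
    [0,0,0]
  ],
  "grip": [0,0,0,0,0]
}}

```text
clock: 21.7
ee_pos: [0.5536, -0.1594, 0.1019]
orientation: [-0.005, 0.637, 0.771, -0.001]
wrist_force: [3.3, -2.5, -17.3]
gripper_width: 0.0148
```

Request:
{"method": "send_rows", "body": {
  "offset": [
    [0,0.3,0.2],
    [0,0,0],
    [0,0,0],
    [0,0,0],
    [0,0,0]
  ],
  "turn": [
    [0,0,0],
    [0,0,0],
    [0,0,0],
    [0,0,0],
    [0,0,0]
  ],
  "grip": [0,0,0,0,0]
}}

```text
clock: 22.32
ee_pos: [0.5539, -0.1594, 0.1018]
orientation: [-0.005, 0.637, 0.771, -0.001]
wrist_force: [3.1, -2.1, -16.5]
gripper_width: 0.0145
```

Request:
{"method": "send_rows", "body": {
  "offset": [
    [0,0,0],
    [0,0,0],
    [0,0,0],
    [0,0,0],
    [0,0,0]
  ],
  "turn": [
    [0,0,0],
    [0,0,0],
    [0,0,0],
    [0,0,0],
    [0,0,0]
  ],
  "grip": [0,0,0,0,0]
}}

```text
clock: 22.95
ee_pos: [0.5538, -0.1594, 0.1017]
orientation: [-0.005, 0.637, 0.771, -0.001]
wrist_force: [3.1, -2.7, -16.3]
gripper_width: 0.0147
```

The pull held at 16–17 N for about 1.9 s. Next I'll lower it back to flush and straighten it.

Request:
{"method": "send_rows", "body": {
  "offset": [
    [0,0.5,1.2],
    [0,0.4,1.2],
    [0,0,1.2],
    [0,0,1],
    [0,0,0]
  ],
  "turn": [
    [-0.2,-0.2,0],
    [-0.1,-0.1,0],
    [0,0,0],
    [0,0,0],
    [0,0,0]
  ],
  "grip": [0,0,0,0,0]
}}

```text
clock: 23.58
ee_pos: [0.556, -0.1599, 0.1001]
orientation: [0.001, 0.637, 0.771, -0.001]
wrist_force: [-1.0, -2.0, -7.5]
gripper_width: 0.0145
```

```bash
python3 plan.py 0.556 -0.1603 0.0945 10 1
```

```text
[-0.4, -0.1, 5.6] [0.0, 0.12, 0.8]
```

Request:
{"method": "send_rows", "body": {
  "offset": [
    [-0.3,0,1.2],
    [0,0,1.2],
    [0,0,1.2],
    [0,0,0.8],
    [0,0,0]
  ],
  "turn": [
    [0,0,0],
    [0,0,0],
    [0,0,0],
    [0,0,0],
    [0,0,0]
  ],
  "grip": [0,0,0,0,0]
}}

```text
clock: 24.2
ee_pos: [0.5575, -0.16, 0.0982]
orientation: [0.002, 0.637, 0.771, 0.0]
wrist_force: [-2.2, -0.2, -0.3]
gripper_width: 0.0149
```

```bash
python3 plan.py 0.556 -0.1603 0.0945 10 1
```

```text
[0.0, -1.6, 3.7] [0.18, 0.16, 0.82]
```

Request:
{"method": "send_rows", "body": {
  "offset": [
    [0,-0.8,1],
    [0,-0.4,1],
    [0,0,1],
    [0,0,0.8],
    [0,0,0]
  ],
  "turn": [
    [0.2,0.1,0],
    [0,0,0],
    [0,0,0],
    [0,0,0],
    [0,0,0]
  ],
  "grip": [0,0,0,0,0]
}}

```text
clock: 24.82
ee_pos: [0.5571, -0.1605, 0.0951]
orientation: [0.001, 0.637, 0.771, -0.0]
wrist_force: [-1.6, 1.0, 2.7]
gripper_width: 0.0151
```

```bash
python3 plan.py 0.556 -0.1603 0.0945 10 1
```

```text
[0.4, -1.1, 0.6] [0.07, 0.1, 0.82]
```

Flange contact again. One slightly firmer press will seat it.

Request:
{"method": "send_rows", "body": {
  "offset": [
    [0,-0.6,1],
    [0,-0.6,1],
    [0,-0.3,0.8],
    [0,0,0],
    [0,0,0]
  ],
  "turn": [
    [0,0,0],
    [0,0,0],
    [0,0,0],
    [0,0,0],
    [0,0,0]
  ],
  "grip": [0,0,0,0,0]
}}

```text
clock: 25.45
ee_pos: [0.5571, -0.1605, 0.0949]
orientation: [0.002, 0.637, 0.771, 0.001]
wrist_force: [-0.7, 1.3, 3.9]
gripper_width: 0.0146
```

```bash
python3 plan.py 0.556 -0.1603 0.0945 10 1
```

```text
[0.4, -1.0, 0.4] [0.27, 0.14, 0.83]
```

Request:
{"method": "send_rows", "body": {
  "offset": [
    [0,0,0],
    [0,0,0],
    [0,0,0],
    [0,0,0],
    [0,0,0]
  ],
  "turn": [
    [0,0,0],
    [0,0,0],
    [0,0,0],
    [0,0,0],
    [0,0,0]
  ],
  "grip": [0.5,0.5,0.5,0.5,0.5]
}}

```text
clock: 26.08
ee_pos: [0.5569, -0.1605, 0.0938]
orientation: [0.002, 0.637, 0.771, 0.001]
wrist_force: [-0.5, 0.1, 0.5]
gripper_width: 0.0425
```

Request:
{"method": "send_rows", "body": {
  "offset": [
    [0,0,-10],
    [0,0,-20],
    [0,0,-20],
    [0,0,-20],
    [0,0,-20]
  ],
  "turn": [
    [0,0,0],
    [0,0,0],
    [0,0,0],
    [0,0,0],
    [0,0,0]
  ],
  "grip": [0.5,0.5,0.5,0.5,0.5]
}}

```text
clock: 26.7
ee_pos: [0.5565, -0.1604, 0.1908]
orientation: [0.003, 0.637, 0.771, 0.001]
wrist_force: [0.1, -0.4, -0.1]
gripper_width: 0.0427
```

Request:
{"method": "send_rows", "body": {
  "offset": [
    [0,0,-20],
    [0,0,-20],
    [0,0,0],
    [0,0,0],
    [0,0,0]
  ],
  "turn": [
    [0,0,0],
    [0,0,0],
    [0,0,0],
    [0,0,0],
    [0,0,0]
  ],
  "grip": [0.5,0.5,0.5,0.5,0.5]
}}

```text
clock: 27.32
ee_pos: [0.558, -0.161, 0.2399]
orientation: [0.007, 0.637, 0.771, 0.003]
wrist_force: [0.4, -0.0, -0.2]
gripper_width: 0.0427
```

```bash
python3 - <<'E'
from h import *
from bench import *
s=observe();f=grab_frame("wrist");T=wristT(f,s);r=f["range_z"];print(s["ee_pos"],s["wrist_force"])
a=cv2.resize(grab_frame("side")["pixels"][140:230,200:320],(800,600),interpolation=2)[:, :400*2]
g=f["pixels"];w=cv2.resize(g[60:300,100:400],(400,320));sd=grab_frame("side")["pixels"]
A=cv2.resize(sd[130:230,205:305],(400,400),interpolation=2);sc=grab_frame("scene")["pixels"]
B=cv2.resize(sc[165:265,175:275],(400,400),interpolation=2)
C=np.hstack([A,B]);cv2.imwrite("pics/end.png",C[:,:,::-1])
cv2.imwrite("pics/endw.png",g[:,:,::-1])
def P(u,v):
    o,d=ray(f,(u,v),T);return o+d*r[v,u]/(d@-T[:3,2])
pts=np.array([P(u,v) for v in range(60,330) for u in range(150,360) if r[v,u]>0])
d=np.hypot(pts[:,0]-.556,pts[:,1]+.1605)
t=pts[(d<.014)&(pts[:,2]>.12)];print("rod top z",np.percentile(t[:,2],90),np.median(t[:,:2],0))
b=t[t[:,2]>.132];print(b.mean(0))
h=pts[(d>.016)&(d<.035)];print("nest top",np.median(h[:,2]))
fl=pts[(d<.0115)&(d>.009)&(pts[:,2]<.085)];print("flange",np.percentile(fl[:,2],[25,50,75]))
for c,st in blobs(f,(5,130,60),(20,255,255),amin=40):print(c,st,plane(f,c,.072,T))
E
```

```text
[ 0.5580169  -0.16095958  0.2399447 ] [ 0.39595176 -0.02139107 -0.21966677]
rod top z 0.1375215645135781 [ 0.5553688  -0.15983809]
[ 0.55555549 -0.16111869  0.13605059]
nest top 0.27115249055819335
flange [0.06825028 0.07042244 0.071209  ]
[249.96341463   6.46341463] [217, 0, 64, 14, 82] [ 0.53090232 -0.02509638  0.072     ]
[192.16261682 138.16261682] [180, 119, 26, 41, 535] [ 0.49915511 -0.14162593  0.072     ]
[249.4516129  166.33691756] [236, 158, 27, 21, 279] [ 0.55542896 -0.15778385  0.072     ]
[302.97623762 189.66138614] [290, 170, 27, 40, 505] [ 0.6100647  -0.17072084  0.072     ]
```

View pics/end.png

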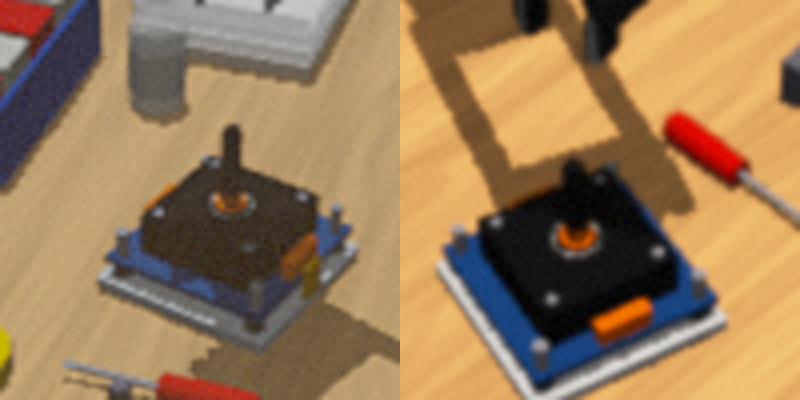

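Both views show the antenna upright with its flange in the ring at crop (232,203) and (576,238). The gripper is clear, and the rod top at 0.1375 m matches nest top + 70 mm.

```bash
python3 -c "
from bench import job
print(job.close_job())"
```

```text
the job is handed in; nothing more can be done
None
```

The orange-band antenna is seated in the housing, passed its pull test, and stands released and upright. I handed the job in at about 27 s.

- **Press:** The insertion force peaked at about 5 N and then dropped away. The flange met the top with the TCP at 0.095 m, and I pressed on to 12 N.
- **Pull:** After about 4 mm of free play the latches took hold. The pull read 16.2 to 17.3 N at every reading from 21.1 to 22.95 s. During the pull the tool drifted about 2–3 mm sideways, with 3–5 N of side force, so it was not perfectly straight. I corrected that on the way down.
- **Reseating:** I lowered it back to flange contact at the same height with about 4 N, opened the fingers and withdrew straight up.

**Last checks:**
- The rod top measured 0.1375 m, against 0.138 m expected.
- The flange top measured about 0.071 m, against 0.072 m expected.
- The final side and scene crops showed the antenna upright and flush, with the gripper clear.
- The final depth check of the housing top failed: its point selection picked up the gripper and gave 0.271 m. I relied on the earlier 0.068 m reading instead.
- I read forces only at the end of each call, so short peaks between readings were not seen. The nearest to a limit was 17.3 N against the 18 N pull limit.
- I did not re-measure the bystanders at the end, but no contact force suggested anything else was touched.

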